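Wedge the rocking instrument

ROBOT

A 6-joint arm with a two-finger parallel gripper is mounted at the origin on a cart in front of the work surface, level with it; the furniture and walls round the work are solid. World frame = base frame: x ahead of the robot, y to its left, z up, the work surface at z = 0. Lengths are in m, angles in rad, forces in N, time in s.
With the tool pointing down it reaches from about 0.375 to 0.925 m from the base axis. Payload 5.7 kg.
Tool frame: the origin (TCP) lies at the very end of the fingers, on their centre line; the grasp point (between the pads) lies 19 mm behind it; z points along the fingers, y is the direction in which the jaws open and shut (so a half turn about z gives the same grasp; the last joint's range is limited). The gripper opens to 88 mm and grips with 3 to 60 N. Pads are 20 mm wide; open, the fingers measure 115 mm over their backs; the gripper's body (75 mm by 178 mm) begins 61 mm behind the grasp point.
Start: joints at [1.144, 0.359, 1.51, -0, 1.272, -0.115], TCP at [0.184, 0.571, 0.223] pointing down, gripper open.
Joint ranges: [-2.97, 2.97], [-1.01, 2.36], [0.21, 2.38], [-0.96, 4.11], [0.2, 2.71], [-2.98, 2.98]. Speed limits (rad/s): [2.39, 2.39, 3.14, 3.14, 3.14, 3.14].

INTERFACE

Orientations are given as a rotation vector (axis times angle).
In Python, from station import observe, get_image, finish_job, cut_out gives the robot as it stands.
- The arm moves only by the shell command python3 -m jog 'ROWS' [FORCE]. ROWS is JSON, a list of rows, each a list of 3 entries, a list of its own where there are three numbers: the shift along the tool's x, y, z in m, then the turn about the tool's z in rad, then the finger opening in m, from 0 to 0.0878. In form: [[[x, y, z], spin, gripper], ...]. A call has 1 to 5 rows; each row is the pose to reach, as a shift and turn from the pose measured when the call began, along the tool's axes at that moment; what a row does not reach only later rows make up. A row lasts 1/8 s, in which the tool goes at most 62.5 mm and 10.7 degrees, less where a joint would pass 70% of its speed; a pose out of reach is approached as far as the arm can. A call with a gripper value outside its range is refused whole. The fingers move at their own pace and stop on an object; FORCE is the grip in N (left out, the last holds). Time passes only in rows, so rows that repeat a pose let the fingers close. It gives the time, the measured TCP pose, the force and the opening at its end, in the units of the state.
- observe(): the state, without advancing time (a new reading comes with each control period).
- get_image(name): name is "scene" or "top" or "wrist"; returns a dict with "frame" (384x512x3 uint8, red, green, blue), "K" (3x3 intrinsics, pixels), "view" (4x4, takes a point from world to camera coordinates). Camera axes: x right, y down, z forward; pixel columns grow to the right and rows downward; lengths in m; the calibration is good to about 2 mm. A picture is of the moment at which its call begins. There is no depth.
- finish_job(): hands the job in, once; it reports no verdict.
Trained networks look in the newest picture that a camera, given by its name, has taken for a name from the list of things; names that differ only in an ending like _2 or _b are one class to them, and where a whole thing is asked for, a point or a joint stands for the part that bears it (a point fixed in the world has none). Each returns a list of dicts, best first, with "confidence" (0 to 1); they miss things now and then, are a little off and sometimes report something else, mostly with a low value. They report only what shows in the picture. A call takes as long as a camera call. They do not tell look-alikes from the thing itself.
- cut_out(camera, name): "pixels" (384x512 bool, what is visible of it) and "location" ([row, column] in pixels, amid what is visible of it).
The state is a dict: "t": time; "joint_positions": joint angles; "joint_vel": joint speeds; "joint_torque": joint torques, N m; "eef_pos": TCP position; "tool_rot": TCP orientation; "ft_force": force on the tool from outside, world axes, zero at the start; "wrist_torque": the same for the moment, N m; "gripper_width": opening from 0.0 (shut) to 1.0 (fully open).
Only numpy, scipy, OpenCV 4.12 (cv2) and the standard library are available. Lean on these libraries where they do the work, as an engineer would, in place of code of your own. Each camera call takes 0.05 s, during which the arm holds its last target. There are 200 camera calls.

TASK

The grey bench instrument rocks because its brass levelling foot (front right, seen from the robot) is stuck too short. Push the orange wedge along the table under that foot, without picking anything up and without shoving the instrument along, just far enough that the instrument stands level and no longer rocks when you press on that corner; leave the other things alone. Finish while still holding the fingertips pressed down on top of that corner, off the wedge.

Things in the scene. Friction and masses are not known exactly. Their poses are not given: they have to be found in the camera images.
- instrument: Loose grey box instrument, white lid, black front panel with knob, 1.5 to 2.2 kg, 140 (x) x 200 (y) mm; case from 18 to 63 mm above its origin (at table height below its centre). x points from front panel to rear, y to its left, z up. Round feet, 18 mm diameter, at x = +-52, y = +-78 mm: three black rubber ones reach the table, so it stands level at first; the brass one (-52, -78) does not.
- short_foot (a point): Point on the case's underside at the axis of the brass foot, 18 mm above table height. The foot's rounded end below it hangs 4 to 8 mm above the table, differently each time and not known beforehand.
- press_spot (a point): Point on the flat top, 63 mm above table height, straight above the brass foot: press here. Unwedged, 3 to 6 N tips this corner down by those 4 to 8 mm; well wedged, it stays level under 15 N.
- wedge: Loose orange wedge, 92 (x) x 50 (y) mm; origin at centre of underside; x points to the thin tip (x = +46). Ramp 2 mm high at the tip, 14 mm at x = -34; behind it an upright tab 34 mm high with flat back (x = -46) to push on. Starts 30 to 55 mm short of the foot's axis, tip towards it. It slides at 1 N; resistance rises where it meets the foot: 4 to 6 N is snug, over 15 N shoves the box along.
- clamp_fork: Small silvery clamp fork, 24 x 60 x 8 mm, lying on the table; bystander. Origin: centre of the underside.
- lens_box: Small whitish eight-sided lens box, 38 x 42 x 19 mm; bystander. Origin: centre of the underside.
- lens_case: Flat dark grey case with round lenses on it, 62 x 88 x 15 mm; bystander. Origin: centre of the underside.
There are look-alikes about, which are no part of the job. Of the things that look like the wedge, the smaller one is meant.

How it is judged:
On the way:
1. the wedge is under the brass foot (x of short_foot in the frame of wedge between -0.034 and 0.046 m and y of short_foot in the frame of wedge between -0.025 and 0.025 m), for 0.1 s.
At the end, for the whole second after the job is handed in: Brass foot over the ramp; fingers press the top (over 3 N, within 40 mm of the press spot), off the wedge; wedge bears over 2.5 N; instrument level within 0.014 rad, within 25 mm of its start; all at rest, wedge flat; bystanders within 15 mm of their starts (all of step 1 and angle between instrument's own z axis and vertical below 0.014 rad and contact force between the fingers and instrument above 3 N and contact force between wedge and instrument above 2.5 N and contact force between each of the arm, the fingers and wedge below 0.3 N and horizontal distance between the grasp point and press_spot below 0.04 m and height (world z) of the grasp point above 0.06 m and linear speed of each of instrument, wedge below 0.01 m/s and distance of instrument from where it was at the start of the episode below 0.025 m and height (world z) of wedge below 0.004 m and distance of each of clamp_fork, lens_box, lens_case from where it was at the start of the episode below 0.015 m); the arm keeps its last pose, push and grip.
It fails at once if the wedge is lifted or tipped up (height (world z) of wedge above 0.012 m or angle between wedge's own z axis and vertical above 0.3 rad).
It fails at once if the instrument is lifted or tipped up (height (world z) of instrument above 0.015 m or angle between instrument's own z axis and vertical above 0.13 rad).
It fails at once if the instrument is shoved along the table (distance of instrument from where it was at the start of the episode above 0.03 m).
It fails at once if a bystander is moved (distance of any of clamp_fork, lens_box, lens_case from where it was at the start of the episode above 0.02 m).
It also fails if it takes over 45 s, if anything falls off the work surface, if the arm or the gripper's body presses on something with over 40 N, if the wrist force passes 120 N, or if a joint passes its speed limit or range.

## Working session

There is one attempt and no reset: what is moved stays moved. The work goes in short steps, Python scripts to look and compute and a shell command to move; the robot and the scene stay as the last step left them, time stands still between calls to the robot, and variables do not carry over. Pictures are saved under pics/ and viewed, about 8 in all and at most 12, crops included, and the job is handed in when it is done.

```bash
ls; mkdir -p pics; python3 - <<'E'
from station import *
import cv2,numpy as np
o=observe();print({k:np.round(v,3) for k,v in o.items()})
for n in("scene","top"):
    d=get_image(n);cv2.imwrite(f"pics/{n}0.png",d["frame"][:,:,::-1]);print(n,d["K"],d["view"])
    for t in("instrument","short_foot","press_spot","wedge","clamp_fork","lens_box","lens_case"):
        print(t,[(round(r["confidence"],2),np.round(r["location"]),int(r["pixels"].sum())) for r in cut_out(n,t)])
E
```

```text
pics
{'t': np.float64(0.0), 'joint_positions': array([ 1.144,  0.359,  1.511,  0.   ,  1.273, -0.115]), 'joint_vel': array([-0.001, -0.   ,  0.001,  0.   , -0.   , -0.001]), 'joint_torque': array([-1.0000e-03, -5.1536e+01, -2.7073e+01,  6.7000e-02,  3.5000e-02,
       -0.0000e+00]), 'eef_pos': array([0.184, 0.57 , 0.222]), 'tool_rot': array([-4.880e-01, -3.103e+00,  3.000e-03]), 'ft_force': array([ 0.09 , -0.901,  1.168]), 'wrist_torque': array([ 0.032,  0.041, -0.023]), 'gripper_width': np.float64(1.001)}
scene [[465.16551759   0.         263.59394835]
 [  0.         465.16551759 192.92420687]
 [  0.           0.           1.        ]] [[ 0.57256668 -0.81955663 -0.02223349 -0.38447864]
 [-0.48014419 -0.31321476 -0.81936443  0.29996894]
 [ 0.66455169  0.47981605 -0.57284169  0.75846756]
 [ 0.          0.          0.          1.        ]]
instrument [(0.59, array([194., 337.]), 4368)]
short_foot [(0.62, array([193., 337.]), 4258)]
press_spot [(0.78, array([196., 338.]), 4398), (0.15, array([252., 360.]), 683)]
wedge [(0.82, array([252., 358.]), 719), (0.7, array([251., 226.]), 1711)]

[... 223 characters left out ...]
      483.00181009 182.11035979]
 [  0.           0.           1.        ]] [[ 0.02643706 -0.99953623 -0.01511344 -0.09208583]
 [-0.99158088 -0.02430351 -0.12718767  0.57673853]
 [ 0.12676138  0.01834866 -0.99176352  1.10633742]
 [ 0.          0.          0.          1.        ]]
instrument [(0.88, array([139., 319.]), 5415)]
short_foot [(0.61, array([141., 320.]), 5237), (0.49, array([200., 297.]), 244)]
press_spot [(0.7, array([138., 320.]), 5210)]
wedge [(0.98, array([189., 361.]), 792), (0.69, array([253., 271.]), 1426)]
clamp_fork [(0.8, array([202., 315.]), 243)]
lens_box [(0.68, array([141., 320.]), 5332), (0.64, array([200., 297.]), 237)]
lens_case [(0.64, array([139., 318.]), 5220)]
```

```bash
python3 - <<'E'
import cv2
a=cv2.imread("pics/scene0.png");b=cv2.imread("pics/top0.png")
cv2.imwrite("pics/scene0c.png",cv2.resize(a[120:300,170:430],None,fx=3,fy=3,interpolation=2))
cv2.imwrite("pics/top0c.png",cv2.resize(b[80:290,190:430],None,fx=2.8,fy=2.8,interpolation=2))
E
```

```text
(no output)
```

View pics/scene0c.png

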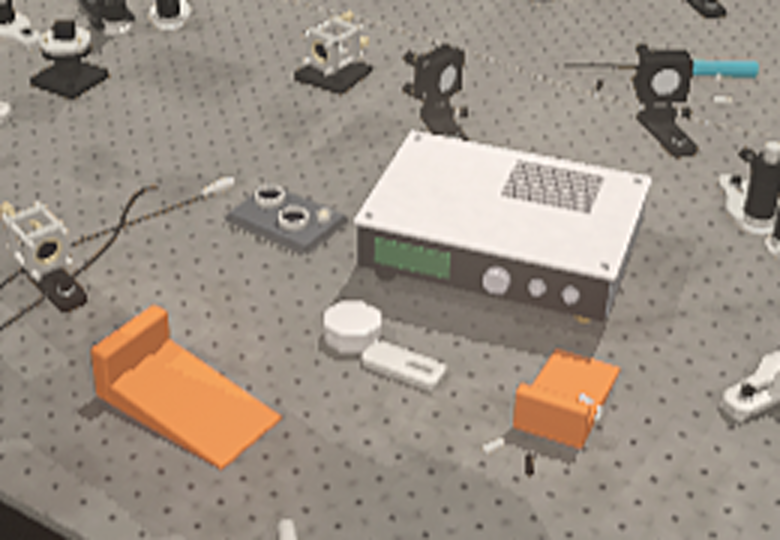

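View pics/top0c.png

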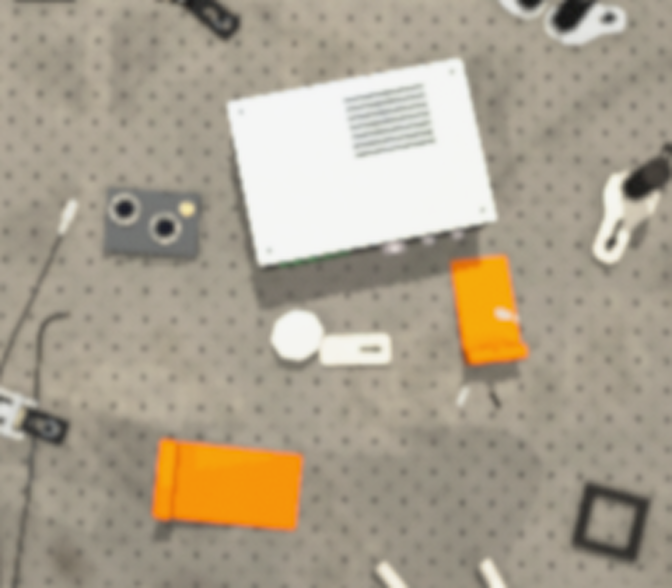

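The pictures show two orange wedges. The large one is at top pixel (271,253) and the small one is at (361,189), with its tip at the instrument's front right corner. The small one is the one meant. The instrument's lid is centred near (319,139), with the clamp fork at (315,202), lens box at (297,200) and lens case at (244,160). Next I'll fit poses from the silhouettes.

```bash
cat > h.py <<'E'
from station import *
import cv2,numpy as np
from scipy.optimize import minimize
def box(x0,x1,y0,y1,z0,z1): return np.array([[x,y,z] for x in(x0,x1) for y in(y0,y1) for z in(z0,z1)])
LID=[box(-.07,.07,-.1,.1,.0625,.063)]
y=.025
W=[np.array([[x,s*y,z] for s in(-1,1) for x,z in((.046,0),(.046,.002),(-.034,.014),(-.034,0))]),box(-.046,-.034,-y,y,0,.034)]
def proj(d,P):
    c=P@d["view"][:3,:3].T+d["view"][:3,3]; u=c@d["K"].T; return u[:,:2]/u[:,2:]
def place(P,p):
    c,s=np.cos(p[2]),np.sin(p[2]); return P@np.array([[c,-s,0],[s,c,0],[0,0,1]]).T+[p[0],p[1],0]
def sil(d,parts,p,S=4):
    m=np.zeros((384*S,512*S),np.uint8)
    for q in parts:
        h=cv2.convexHull(((proj(d,place(q,p))+.5)*S*16-8).astype(np.float32)).round().astype(np.int32)
        cv2.fillConvexPoly(m,h,1,shift=4)
    return m
def fit(views,parts,p0):
    big=[cv2.resize(m.astype(np.float32),None,fx=4,fy=4,interpolation=1)>.5 for d,m in views]
    def cost(p):
        r=0
        for (d,_),m in zip(views,big):
            s=sil(d,parts,p)>0; r+=1-(s&m).sum()/(s|m).sum()
        return r
    p=np.array(p0,float)
    for k in(1,.3):
        r=minimize(cost,p,method="Nelder-Mead",options=dict(initial_simplex=[p]+[p+k*np.array(e) for e in((.01,0,0),(0,.01,0),(0,0,.1))],xatol=1e-4,fatol=1e-4)); p=r.x
    return p,r.fun
def pick(d,m,uv):
    n,l,_,_=cv2.connectedComponentsWithStats(cv2.morphologyEx(m.astype(np.uint8),cv2.MORPH_CLOSE,np.ones((3,3)))); return l==l[uv[1],uv[0]]
def orange(d):
    h=cv2.cvtColor(d["frame"],cv2.COLOR_RGB2HSV); return (h[...,0]<22)&(h[...,1]>130)&(h[...,2]>70)
def white(d):
    h=cv2.cvtColor(d["frame"],cv2.COLOR_RGB2HSV); return (h[...,1]<25)&(h[...,2]>195)
def ray(d,u,v,z):
    R,t=d["view"][:3,:3],d["view"][:3,3]; o=-R.T@t; r=R.T@np.linalg.inv(d["K"])@[u,v,1]; return o+r*(z-o[2])/r[2]
def loc(p,q): return place(np.array([[*q,0]]),p)[0,:2]
E
python3 - <<'E'
from h import *
t=get_image("top");s=get_image("scene")
w0=[*ray(t,361,189,.005)[:2],.1]; i0=[*ray(t,319,139,.063)[:2],.1]; print(w0,i0)
mt,ms=pick(t,orange(t),(361,186)),pick(s,orange(s),(358,245))
lt,ls=pick(t,white(t),(305,139)),pick(s,white(s),(325,190)); 
lt,ls=[cv2.morphologyEx(m.astype(np.uint8),cv2.MORPH_CLOSE,np.ones((9,9)))>0 for m in(lt,ls)]
print(mt.sum(),ms.sum(),lt.sum(),ls.sum())
for nm,P,p0,a,b in(("wedge",W,w0,mt,ms),("inst",LID,i0,lt,ls)):
    for v in([(t,a)],[(s,b)],[(t,a),(s,b)]): print(nm,*fit(v,P,p0))
    p,_=fit([(t,a),(s,b)],P,p0); np.save(nm+"0.npy",p)
    if nm=="inst": print("foot",loc(p,(-.052,-.078)))
pw,pi=np.load("wedge0.npy"),np.load("inst0.npy")
f=loc(pi,(-.052,-.078)); dv=f-pw[:2]; print("foot in wedge",loc([0,0,-pw[2]],dv),"in inst dirs",loc([0,0,-pi[2]],dv),"back",loc(pw,(-.046,0)))
out=[]
for d,c in((t,(slice(80,240),slice(240,440))),(s,(slice(130,290),slice(260,460)))):
    im=d["frame"][:,:,::-1].copy(); im=cv2.resize(im,None,fx=4,fy=4,interpolation=2)
    for P,p in((W,pw),(LID,pi)):
        k,_=cv2.findContours(sil(d,P,p),0,1); cv2.drawContours(im,k,-1,(255,0,255),1)
    out.append(im[c[0].start*4:c[0].stop*4,c[1].start*4:c[1].stop*4])
cv2.imwrite("pics/fit.png",cv2.resize(np.vstack(out),None,fx=.46,fy=.46,interpolation=3))
E
```

```text
[np.float64(0.5718521088202291), np.float64(-0.3126091993714992), 0.1] [np.float64(0.6799411486839949), np.float64(-0.2042085969250167), 0.1]
807 720 5190 3016
wedge [ 0.56906531 -0.31767839  0.12952073] 0.06661274906256898
wedge [ 0.57139399 -0.31658534  0.14344602] 0.08452722063037255
wedge [ 0.56925422 -0.31765541  0.14327745] 0.16234235969887334
inst [ 0.68545245 -0.20327909  0.21455739] 0.02226684140285906
inst [ 0.68428695 -0.20305333  0.21402407] 0.020101226236523773
inst [ 0.6849053  -0.20315147  0.21818967] 0.045134297168111126
foot [ 0.65102225 -0.29055822]
foot in wedge [0.08479933 0.01514406] in inst dirs [0.08569491 0.00875502] back [ 0.52372557 -0.32422364]
```

View pics/fit.png

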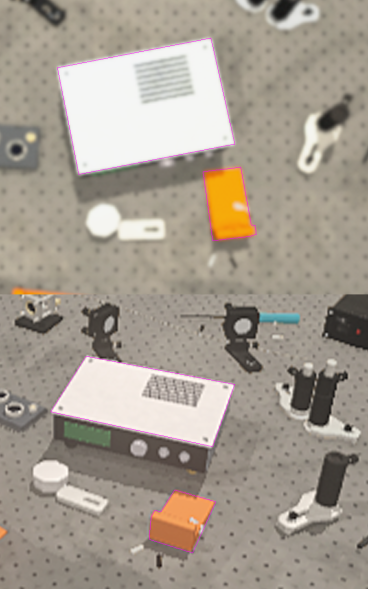

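The silhouette outlines sit on the small wedge and on the lid. The foot is at (0.651,-0.291), 39 mm ahead of the wedge tip and 15 mm to its left, which is within the stated 30 to 55 mm. The wedge yaw is 0.135 and the instrument yaw 0.215. I'll move behind the tab with the fingers 20 mm apart so they make two contacts.

```bash
cat > go.py <<'E'
import sys,numpy as np
from station import observe
from scipy.spatial.transform import Rotation as R
# usage: go.py x y z yaw(of tool y, minus 90deg)
o=observe();T=R.from_rotvec(o["tool_rot"]).as_matrix()
a=list(map(float,sys.argv[1:]))
ty=np.arctan2(T[1,1],T[0,1]); d=(a[3]+np.pi/2-ty+np.pi/2)%np.pi-np.pi/2
print("t",o["t"].round(2),"tcp",o["eef_pos"].round(4),"yaw",round(ty-np.pi/2,3),"F",o["ft_force"].round(2),"grip",o["gripper_width"].round(3))
print("shift",(T.T@(np.array(a[:3])-o["eef_pos"])).round(4),"spin",round(-d,3))
E
python3 -m jog '[[[-0.39,-0.347,0.0],-0.44,0.02],[[-0.39,-0.347,0.0],-0.44,0.02],[[-0.39,-0.347,0.0],-0.44,0.02],[[-0.39,-0.347,0.0],-0.44,0.02],[[-0.39,-0.347,0.0],-0.44,0.02]]' 20; python3 go.py 0.484 -0.330 0.1 0.14
```

```text
t: 1.52
eef_pos: [0.3414, 0.3039, 0.223]
tool_rot: [-0.202, 3.134, 0.001]
ft_force: [0.7, 0.9, -0.8]
gripper_width: 0.47Traceback (most recent call last):
  File "go.py", line 8, in <module>
    print("t",o["t"].round(2),"tcp",o["eef_pos"].round(4),"yaw",round(ty-np.pi/2,3),"F",o["ft_force"].round(2),"grip",o["gripper_width"].round(3))
              ^^^^^^^^^^^^
AttributeError: 'float' object has no attribute 'round'
```

```bash
sed -i 's/o\["t"\].round(2)/o["t"]/; s/o\["gripper_width"\].round(3)/o["gripper_width"]/' go.py; python3 go.py 0.484 -0.330 0.1 0.14
```

```text
t 1.525 tcp [0.3414 0.3039 0.223 ] yaw 0.129 F [ 0.73  0.95 -0.75] grip 0.4695394726590982
shift [-0.0599 -0.647   0.1228] spin -0.011
```

```bash
python3 -m jog '[[[-0.06,-0.647,0.0],-0.01,0.02],[[-0.06,-0.647,0.0],-0.01,0.02],[[-0.06,-0.647,0.0],-0.01,0.02],[[-0.06,-0.647,0.0],-0.01,0.02],[[-0.06,-0.647,0.0],-0.01,0.02]]'; python3 go.py 0.484 -0.330 0.1 0.14
```

```text
t: 2.15
eef_pos: [0.4097, -0.0014, 0.2232]
tool_rot: [-0.217, 3.132, 0.0]
ft_force: [0.9, 0.8, -0.5]
gripper_width: 0.229
t 2.15 tcp [ 0.4097 -0.0014  0.2232] yaw 0.139 F [ 0.92  0.84 -0.48] grip 0.2291204716858269
shift [-0.0279 -0.3357  0.1233] spin -0.001
```

```bash
python3 -m jog '[[[-0.025,-0.36,0.03],0,0.02],[[-0.025,-0.36,0.03],0,0.02],[[-0.025,-0.36,0.03],0,0.02],[[-0.025,-0.36,0.03],0,0.02],[[-0.025,-0.36,0.03],0,0.02]]'; python3 go.py 0.484 -0.330 0.012 0.14
```

```text
t: 2.78
eef_pos: [0.4739, -0.3064, 0.1974]
tool_rot: [-0.217, 3.131, -0.0]
ft_force: [0.9, 0.3, 0.6]
gripper_width: 0.229
t 2.775 tcp [ 0.4739 -0.3064  0.1974] yaw 0.138 F [0.86 0.26 0.62] grip 0.22943875486230628
shift [-0.0062 -0.0247  0.1854] spin -0.002
```

```bash
python3 -m jog '[[[-0.006,-0.025,0.06],0,0.02],[[-0.006,-0.025,0.12],0,0.02],[[-0.006,-0.025,0.165],0,0.02],[[-0.006,-0.025,0.183],0,0.02],[[-0.006,-0.025,0.183],0,0.02]]'; python3 go.py 0.514 -0.326 0.013 0.14; python3 - <<'E'
from h import *
pics=[get_image(n)["frame"][:,:,::-1] for n in("top","scene","wrist")]
a=cv2.resize(pics[0][130:270,270:410],(560,560),interpolation=2);b=cv2.resize(pics[2],None,fx=.45,fy=.45)
cv2.imwrite("pics/behind.png",np.hstack([a,np.pad(b,((0,560-b.shape[0]),(0,0),(0,0)))]))
E
```

```text
t: 3.4
eef_pos: [0.4835, -0.33, 0.014]
tool_rot: [-0.217, 3.132, 0.002]
ft_force: [-0.3, -1.0, 0.6]
gripper_width: 0.226
t 3.4 tcp [ 0.4835 -0.33    0.014 ] yaw 0.138 F [-0.26 -1.01  0.61] grip 0.2255008229259141
shift [-0.0307 -0.0002  0.001 ] spin -0.002
```

View pics/behind.png

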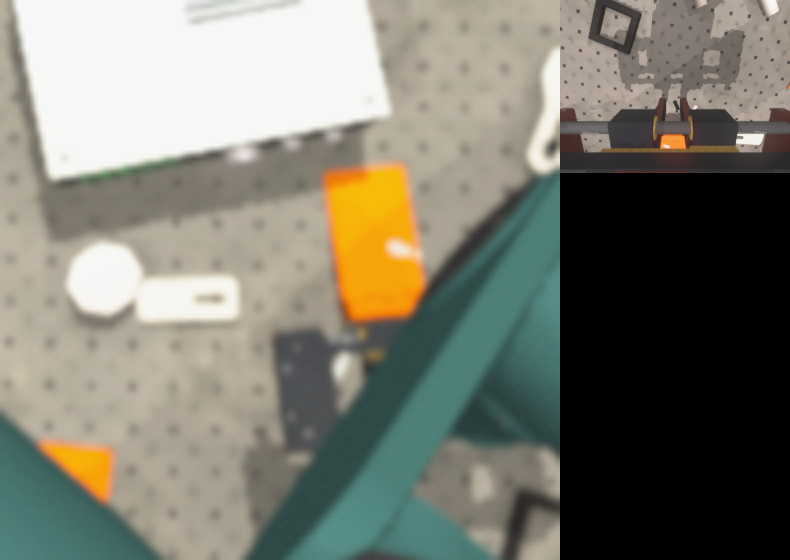

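The closed fingers stand directly behind the tab of the small wedge (tab edge near top pixel (364,209)), and nothing else is touched. Now I'll push gently along the diagonal to the foot.

```bash
python3 -m jog '[[[-0.027,-0.001,0],0,0.02],[[-0.036,0.001,0],0,0.02],[[-0.045,0.004,0],0,0.02],[[-0.054,0.0075,0],0,0.02],[[-0.062,0.010,0],0,0.02]]'; python3 go.py 0.54 -0.31 0.013 0.14; cat > chk.py <<'E'
from h import *
import sys
t=get_image("top");s=get_image("scene");p0=np.load("wl.npy" if len(sys.argv)>1 else "wedge0.npy")
pi=np.load("inst0.npy")
v=[]
for d,f in((t,orange(t)),(s,orange(s))):
    n,l,st,_=cv2.connectedComponentsWithStats(cv2.morphologyEx(f.astype(np.uint8),cv2.MORPH_CLOSE,np.ones((3,3))))
    q=proj(d,place(np.array([[0,0,.007]]),p0+[.03,.01,0]*np.array([len(sys.argv)<2]*3)))[0]
    ids=[i for i in range(1,n) if 80<st[i,4]<1000]
    i=min(ids,key=lambda i:np.hypot(*(np.argwhere(l==i).mean(0)[::-1]-q))); v.append((d,l==i)); print("area",st[i,4],"q",q.round())
lt=[]
for d,c in((t,(305,139)),(s,(325,190))):
    lt.append((d,cv2.morphologyEx(pick(d,white(d),c).astype(np.uint8),cv2.MORPH_CLOSE,np.ones((9,9)))>0))
for vv in(v[:1],v[1:],v):
    p,c=fit(vv,W,p0+[.02,.005,0]*np.array([len(sys.argv)<2]*3)); print("wedge",p.round(4),round(c,3))
    f=loc(pi,(-.052,-.078)); print(" foot in wedge",loc([0,0,-p[2]],f-p[:2]).round(4))
np.save("wl.npy",p)
for vv in(lt[:1],lt[1:]): print("inst",*fit(vv,LID,pi))
E
python3 chk.py
```

```text
t: 4.18
eef_pos: [0.5451, -0.3124, 0.0167]
tool_rot: [-0.217, 3.129, -0.003]
ft_force: [-2.6, -0.9, 3.2]
gripper_width: 0.227
t 4.175 tcp [ 0.5451 -0.3124  0.0167] yaw 0.138 F [-2.57 -0.85  3.22] grip 0.2274495550454413
shift [0.0048 0.0031 0.0037] spin -0.002
area 345 q [359. 178.]
area 202 q [361. 241.]
wedge [ 0.6222 -0.2981 -0.7118] 0.562
 foot in wedge [0.0169 0.0245]
wedge [ 0.5969 -0.2762  0.3648] 0.699
 foot in wedge [ 0.0455 -0.0327]
wedge [ 0.6046 -0.3012  0.1616] 1.307
 foot in wedge [0.0475 0.0031]
inst [ 0.68564039 -0.20249671  0.21693712] 0.03667403615383702
inst [ 0.39645133 -0.50785315  4.72574516] 0.9535293983599032
```

```bash
python3 - <<'E'
from h import *
a=get_image("top")["frame"][120:240,290:410];b=get_image("scene")["frame"][150:290,260:440]
a=cv2.resize(a,(400,400),interpolation=2);b=cv2.resize(b,None,fx=400/140,fy=400/140,interpolation=2)[:, :400+0]
w=get_image("wrist")["frame"];print(w.shape)
c=cv2.resize(b,(400,400)) if 0 else b
cv2.imwrite("pics/push1.png",np.hstack([a,c])[:,:,::-1])
E
```

```text
(384, 512, 3)
```

View pics/push1.png

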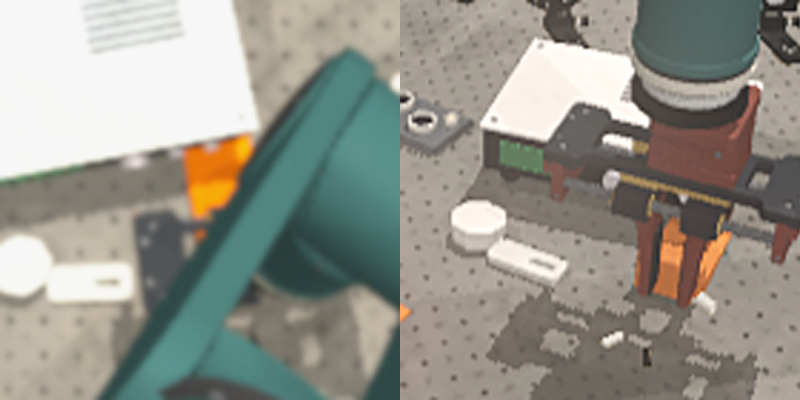

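```bash
python3 - <<'E'
from h import *
t=get_image("top");s=get_image("scene");w=get_image("wrist")
for z in(0,.01,.02,.03): print(z,ray(t,370,192,z).round(3),ray(s,366.7,255,z).round(3))
cv2.imwrite("pics/wr1.png",cv2.resize(w["frame"][200:,100:420,::-1],None,fx=2.2,fy=2.2,interpolation=2))
E
python3 go.py 0.54 -0.31 0.013 0.14
```

```text
0 [ 0.566 -0.335  0.   ] [ 0.571 -0.334  0.   ]
0.01 [ 0.565 -0.333  0.01 ] [ 0.561 -0.338  0.01 ]
0.02 [ 0.563 -0.331  0.02 ] [ 0.55  -0.342  0.02 ]
0.03 [ 0.562 -0.329  0.03 ] [ 0.539 -0.346  0.03 ]
t 4.575 tcp [ 0.5451 -0.3129  0.0166] yaw 0.138 F [-0.45 -0.3  -0.19] grip 0.22566000409878118
shift [0.0047 0.0036 0.0035] spin -0.002
```

View pics/wr1.png

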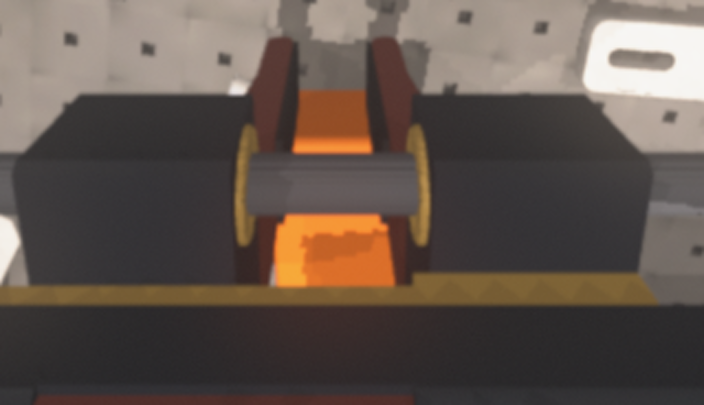

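The fingers are flush on the tab. By the TCP, the foot is at wedge x≈52 mm, y≈+7 mm, so contact with the ramp is still 19 to 46 mm ahead. The white bit near (0.565,-0.335) hasn't moved and seems to be decoration. I'll keep pushing in small steps and watch the force.

```bash
python3 -m jog '[[[-0.004,0.001,0.001],0,0.02],[[-0.008,0.002,0.002],0,0.02],[[-0.012,0.003,0.002],0,0.02],[[-0.015,0.004,0.002],0,0.02],[[-0.015,0.004,0.002],0,0.02]]'; python3 - <<'E'
from station import *
import numpy as np
F=[]
for i in range(4): get_image("wrist");F.append(observe()["ft_force"])
print(np.round(F,1))
E
python3 go.py 0.57 -0.31 0.013 0.14
```

```text
t: 5.2
eef_pos: [0.5599, -0.3066, 0.0145]
tool_rot: [-0.217, 3.128, -0.004]
ft_force: [0.0, -0.3, -0.1]
gripper_width: 0.231
[[ 1.4 -0.4 -0.2]
 [ 0.4 -0.3  0.1]
 [ 0.5 -0.7  0.2]
 [ 0.4 -0.   0.3]]
t 5.4 tcp [ 0.5598 -0.3069  0.0147] yaw 0.138 F [ 0.41 -0.04  0.29] grip 0.22456076647668904
shift [-0.0096 -0.0045  0.0018] spin -0.002
```

```bash
cat > f.py <<'E'
from station import *
import numpy as np
F=[observe()["ft_force"]]
for i in range(4): get_image("wrist");F.append(observe()["ft_force"])
o=observe();d=np.array([.990,.139]);f=np.array([.6510,-.2906])-(o["eef_pos"][:2]+.056*d)
print("t",round(o["t"],2),"tcp",o["eef_pos"].round(4),"push",-np.mean(F,0)[:2]@d.round(2),"per",-(np.array(F)[:,:2]@d).round(1),"Fz",np.mean(F,0)[2].round(2),"foot in wedge ~",(f@d).round(4),(f@[-.139,.99]).round(4))
E
python3 -m jog '[[[-0.004,0,0],0,0.02],[[-0.006,0,0],0,0.02]]'>/dev/null; python3 f.py
python3 -m jog '[[[-0.003,0,0],0,0.02],[[-0.004,0,0],0,0.02]]'>/dev/null; python3 f.py
```

```text
t 5.85 tcp [ 0.5627 -0.3061  0.0147] push 10.278996397077332 per [11.9 11.2  9.7  9.3  9.3] Fz 6.8 foot in wedge ~ 0.0336 0.003
t 6.3 tcp [ 0.5631 -0.3058  0.0148] push 11.791419794744836 per [13.8 11.2 11.1 11.1 11.8] Fz 7.58 foot in wedge ~ 0.0332 0.0029
```

Resistance rose to about 11 N at wedge x≈33 mm, where the ramp is about 4 mm high. That fits the smallest gap, but the 7 N vertical force is odd, so I'll look before doing anything else.

```bash
python3 - <<'E'
from h import *
s=get_image("scene");t=get_image("top")
b=cv2.resize(s["frame"][175:275,290:420],None,fx=6,fy=6,interpolation=2)
cv2.imwrite("pics/c1.png",b[:,:,::-1])
lt=cv2.morphologyEx(pick(t,white(t),(305,139)).astype(np.uint8),cv2.MORPH_CLOSE,np.ones((9,9)))>0
print(lt.sum(),fit([(t,lt)],LID,np.load("inst0.npy")))
E
```

```text
5221 (array([ 0.6863195 , -0.20189448,  0.22259987]), np.float64(0.043414842397362596))
```

View pics/c1.png

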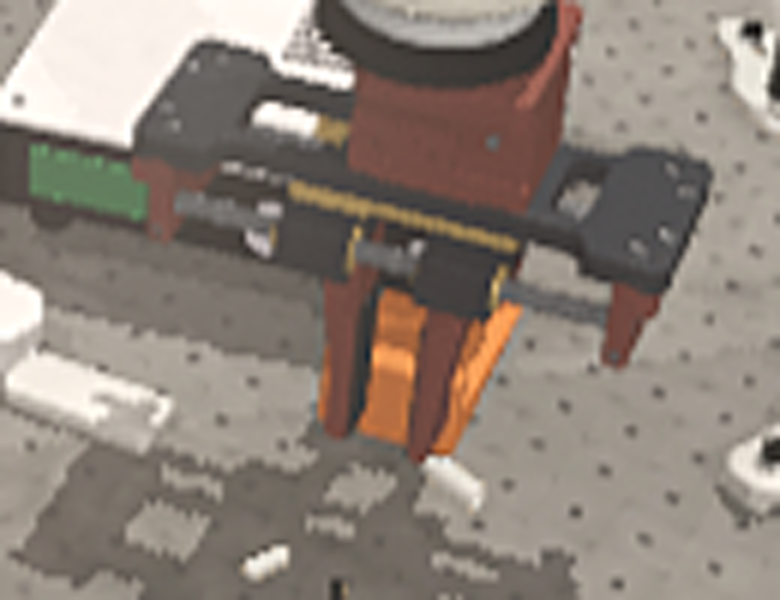

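The wedge lies flat with its tip under the case, the fingers are square on the tab, and the instrument has moved no more than about 1.5 mm, which is within the fit noise. I'll back off, move aside and measure with a clear view.

```bash
python3 -m jog '[[[0.015,0,0],0,0.02],[[0.04,0,0],0,0.02],[[0.04,0,-0.06],0,0.0],[[0.05,0.06,-0.12],0,0.0],[[0.08,0.12,-0.12],0,0.0]]'; python3 -m jog '[[[0.06,0.06,0],0,0],[[0.1,0.12,0],0,0.0],[[0.1,0.18,0],0,0.0],[[0.1,0.18,0],0,0.0]]';python3 - <<'E'
from h import *
t=get_image("top");s=get_image("scene");pw=np.array([.6185,-.2985,.138]);pi=np.load("inst0.npy")
V=[];L=[]
for d,c in((t,(305,139)),(s,(325,190))):
    q=proj(d,place(np.array([[-.04,0,.02]]),pw))[0].round().astype(int); m=pick(d,orange(d),q); V.append((d,m)); 
    l=cv2.morphologyEx(pick(d,white(d),c).astype(np.uint8),cv2.MORPH_CLOSE,np.ones((9,9)))>0; L.append((d,l)); print(q,m.sum(),l.sum())
p=[fit([l],LID,pi) for l in L]; print(*p)
# wedge: only the tab and visible ramp: clip model by excluding the lid/case region
CASE=[box(-.07,.07,-.1,.1,.018,.063)]
big=[(d,cv2.resize(m.astype(np.float32),None,fx=4,fy=4,interpolation=1)>.5,sil(d,CASE,pi)>0) for d,m in V]
def cost(p,bb):
    r=0
    for d,m,c in bb:
        k=(sil(d,W,p)>0)&~c; r+=1-(k&m&~c).sum()/(k|(m&~c)).sum()
    return r
f=loc(pi,(-.052,-.078))
for bb in(big[:1],big[1:],big):
    r=minimize(cost,pw,args=(bb,),method="Nelder-Mead",options=dict(initial_simplex=[pw]+[pw+np.array(e) for e in((.01,0,0),(0,.01,0),(0,0,.1))],xatol=1e-4,fatol=1e-4))
    print("wedge",r.x.round(4),round(r.fun,3),"foot in wedge",loc([0,0,-r.x[2]],f-r.x[:2]).round(4))
cv2.imwrite("pics/c2.png",np.hstack([cv2.resize(t["frame"][110:230,290:410],(400,400),interpolation=2),cv2.resize(s["frame"][170:290,290:410],(400,400),interpolation=2)])[:,:,::-1])
E
python3 go.py 0.651 -0.290 0.085 0.2
```

```text
t: 7.02
eef_pos: [0.4817, -0.2177, 0.1341]
tool_rot: [-0.216, 3.132, -0.008]
ft_force: [0.1, 0.2, -1.0]
gripper_width: 0.009
t: 7.52
eef_pos: [0.3547, -0.0505, 0.1327]
tool_rot: [-0.218, 3.133, -0.006]
ft_force: [0.2, -1.2, -0.2]
gripper_width: 0.005
[359 185] 539 5189
[356 241] 579 3016
(array([ 0.68566158, -0.20298932,  0.21722011]), np.float64(0.021314985445184842)) (array([ 0.68487762, -0.20281458,  0.21687228]), np.float64(0.019314718721686885))
wedge [ 0.6215 -0.2954  0.145 ] 0.053 foot in wedge [0.0299 0.0006]
wedge [ 0.6233 -0.294   0.1614] 0.062 foot in wedge [ 0.0279 -0.0011]
wedge [ 0.622  -0.2948  0.1566] 0.135 foot in wedge [ 0.0294 -0.0003]
t 7.625 tcp [ 0.3559 -0.0511  0.1329] yaw 0.14 F [-0.08 -0.2  -0.21] grip 0.006995875864559478
shift [-0.2588 -0.2775  0.0495] spin -0.06
```

View pics/c2.png

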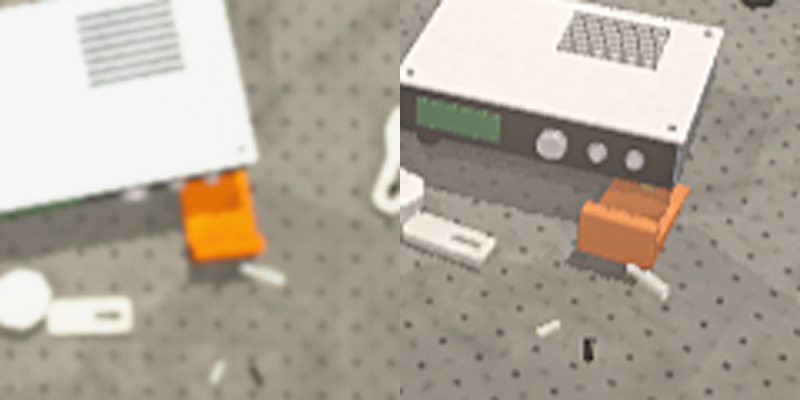

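The brass foot shows on the ramp (right crop, about (648,187)). The fit puts it at wedge x≈+29 mm, y≈0, with the instrument moved less than 1 mm. Next is the press test.

```bash
python3 -m jog '[[[-0.26,-0.278,0],-0.06,0],[[-0.26,-0.278,0],-0.06,0],[[-0.26,-0.278,0],-0.06,0],[[-0.26,-0.278,0],-0.06,0],[[-0.26,-0.278,0],-0.06,0]]'>/dev/null;python3 go.py 0.651 -0.290 0.072 0.2
```

```text
t 8.25 tcp [ 0.6032 -0.2523  0.1339] yaw 0.199 F [ 0.72 -0.3  -0.09] grip 0.006047363764086487
shift [-0.0393 -0.0461  0.0623] spin -0.001
```

```bash
python3 -m jog '[[[-0.039,-0.046,0.02],0,0],[[-0.039,-0.046,0.05],0,0],[[-0.039,-0.046,0.062],0,0],[[-0.039,-0.046,0.062],0,0]]'>/dev/null;python3 f.py|cut -c1-80;python3 f.py; python3 go.py 0.651 -0.290 0.063 0.2
```

```text
t 8.95 tcp [ 0.6512 -0.2901  0.0739] push -0.2650806568352356 per [-0.3 -0.2 -0.
t 9.15 tcp [ 0.6511 -0.29    0.0733] push -0.09110375945248282 per [ 0.2 -0.   0.  -0.1 -0.5] Fz -0.35 foot in wedge ~ -0.0562 -0.0006
t 9.15 tcp [ 0.6511 -0.29    0.0733] yaw 0.2 F [ 0.55  0.01 -0.45] grip 0.0056018655212790106
shift [0.0001 0.     0.0103] spin -0.0
```

```bash
python3 -m jog '[[[0,0,0.005],0,0],[[0,0,0.009],0,0],[[0,0,0.011],0,0]]'>/dev/null;python3 f.py
python3 -m jog '[[[0,0,0.001],0,0],[[0,0,0.002],0,0]]'>/dev/null;python3 f.py
```

```text
t 9.72 tcp [ 0.651  -0.2899  0.0631] push 2.101710517916396 per [2.8 2.1 2.2 2.  1.5] Fz 8.79 foot in wedge ~ -0.056 -0.0007
t 10.18 tcp [ 0.651  -0.29    0.0629] push 4.023972719957312 per [5.8 4.1 3.1 4.  3.2] Fz 14.09 foot in wedge ~ -0.0561 -0.0006
```

The corner stays at 63 mm, giving only 0.2 mm between 9 and 14 N, where unwedged it would drop at least 4 mm. One last check on whether anything moved, then I'll hand in.

```bash
python3 - <<'E'
from h import *
t=get_image("top");s=get_image("scene");pi=np.load("inst0.npy")
for n,d in(("top",t),("scene",s)):
    a=cv2.imread(f"pics/{n}0.png",0);b=cv2.cvtColor(d["frame"],cv2.COLOR_RGB2GRAY)
    for nm,(r,c) in dict(fork=(202,315),lbox=(200,297),lcase=(160,244)).items() if n=="top" else dict(fork=(238,308),lbox=(228,286),lcase=(192,262)).items():
        T=a[r-9:r+9,c-12:c+12]; R=cv2.matchTemplate(b[r-20:r+20,c-24:c+24],T,5); _,m,_,l=cv2.minMaxLoc(R); print(n,nm,round(m,2),"shift px",l[0]-12,l[1]-11)
cv2.imwrite("pics/end.png",np.hstack([cv2.resize(t["frame"][90:230,230:410],None,fx=2.2,fy=2.2,interpolation=2),cv2.resize(s["frame"][150:290,230:410],None,fx=2.2,fy=2.2,interpolation=2)])[:,:,::-1])
E
python3 f.py
```

```text
top fork 0.48 shift px 12 -11
top lbox 0.42 shift px -2 -1
top lcase 1.0 shift px 0 0
scene fork 0.76 shift px 0 0
scene lbox 1.0 shift px 0 0
scene lcase 1.0 shift px 0 0
t 10.47 tcp [ 0.651  -0.29    0.0629] push 3.825789176227609 per [3.7 4.2 3.9 3.7 3.6] Fz 12.77 foot in wedge ~ -0.0561 -0.0006
```

View pics/end.png

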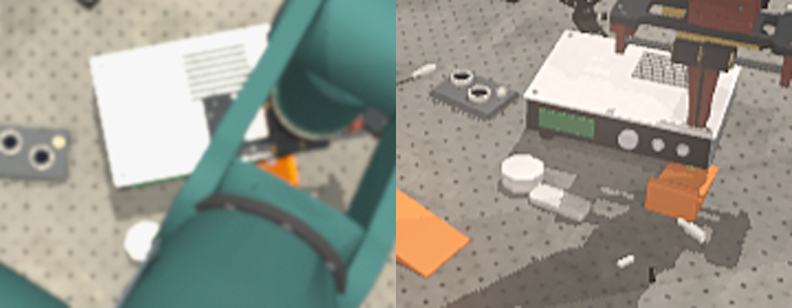

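The scene crop shows the fingertips on the lid's front right corner (about (700,125)), clear of the wedge (about (680,190)). The bystanders are unmoved in the scene view; the poor top-view matches for the fork and lens box come from the arm and its shadow covering them.

```bash
python3 -c "
from station import *
finish_job();print(observe()['ft_force'])"
```

```text
the job is handed in; nothing more can be done
the job is handed in; nothing more can be done
```

I pushed the smaller orange wedge along the table, steering it about 15 mm left, until it was snug under the brass foot. I then backed off and handed the job in with the closed fingertips pressing about 13 N on that corner. No verdict is reported.

**Wedge:** The last clear-view fit puts the foot at about +29 mm along the wedge and 0 mm sideways, where the ramp is about 4.5 mm high. The wedge looked flat in the pictures.

**Level and rocking:** The corner held at 63 mm and gave only 0.2 mm between 9 and 14 N. Unwedged it would have dropped at least 4 mm.

**Instrument and bystanders:** The instrument had moved less than 1 mm when checked with a clear view before the press. All three bystanders showed zero shift in the scene camera, and the robot's clock stood at about 10.5 s of the 45 s allowed.

**Checks that disagreed or failed:**
- **Push force:** It reached about 11 to 12 N at the end, above the 4 to 6 N given as snug. About 7 N of it also acted upward on the fingers, which I put down to rubbing on the tab.
- **Wedge fit while pushing:** One attempt failed because the arm was in the way. The later clear-view fit replaced it.
- **Final top view:** The arm and its shadow hid the fork and lens box, so their matches there mean nothing. The fork's scene match was also weaker (0.76), because it lay in the arm's shadow.
- **Sideways force:** About 4 N remained at the pressing fingertips, with nothing moving.

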